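Wind down the screw press onto the sushi mould

ROBOT

A 6-joint arm with a two-finger parallel gripper is mounted at the origin on the work surface. World frame = base frame: x ahead of the robot, y to its left, z up, the work surface at z = 0. Lengths are in mm, angles in degrees, forces in N, time in s.
With the tool pointing down it reaches from about 350 to 850 mm from the base axis. Payload 8.1 kg.
Tool frame: the origin (TCP) lies midway between the tips of the shut fingers; the grasp point (between the pads) lies 19 mm behind it; y points along the fingers, x is the direction in which the jaws open and shut, and the axes are right-handed (so a half turn about y gives the same grasp; the last joint's range is limited). The gripper opens to 85 mm and grips with 20 to 120 N. Pads are 22 mm wide; open, the fingers measure 114 mm over their backs; the gripper's body (76 mm by 85 mm) begins 54 mm behind the grasp point. The pads swing forward as they close: fully open they stand 13 mm farther back than shut.
Start: joints at [-77.372, 7.471, 85.268, -0, 87.261, -4.893], TCP at [180.654, -572.162, 231.292] pointing down, gripper open.
Joint ranges: [-169.43, 169.43], [-51.17, 129.36], [1.28, 143.12], [-76.62, 256.62], [0, 156.53], [-152.29, 152.29]. Speed limits (degrees/s): [136.94, 136.94, 159.86, 180, 180, 180].

INTERFACE

Orientations are given as [roll, pitch, yaw] about the fixed x, y, z axes, in that order (R = Rz(yaw) Ry(pitch) Rx(roll)).
In Python, from bench import r gives the robot as it stands.
- The arm moves only by the tool move_arm, never from a script. Its arguments are lists of equal length, an entry for each row: "linear": the shift along the tool's x, y, z normalised to -1 to 1, where 1 is 300 mm, a list of three; "twist": the turn, a rotation vector about the tool's x, y, z normalised to -1 to 1, where 1 is pi/2 rad, a list of three; "hand": the opening, from -1 (shut) to 1 (fully open). A call has 1 to 12 rows; each row is the pose to reach, as a shift and turn from the pose measured when the call began, along the tool's axes at that moment; what a row does not reach only later rows make up. A row lasts 1/12 s, in which the tool goes at most 41.7 mm and 7.16 degrees, less where a joint would pass 70% of its speed; a pose out of reach is approached as far as the arm can. A call with a number of a shift or a turn outside -1 to 1 is refused whole. A call with a gripper value outside its range is refused whole. The fingers move at their own pace and stop on an object; "force" is the grip in N (left out, the last holds). Time passes only in rows, so rows that repeat a pose let the fingers close. It gives the time, the measured TCP pose, the force and the opening at its end, in the units of the state.
- r.sense(): the state, without advancing time (a new reading comes with each control period).
- r.snapshot(name): name is "scene" or "side" or "wrist"; returns a dict with "frame" (384x512x3 uint8, red, green, blue), "range_z" (384x512 float32, mm along the optical axis (not along the pixel's ray), 0 where there is no reading), "intrinsics" (3x3 intrinsics, pixels), "R" (3x3) and "t" (3): a world point X has camera coordinates R X + t; the wrist camera has in their place "hand_eye" (4x4, takes a point from camera to tool coordinates, whose origin is the TCP and whose axes are the tool frame's). Camera axes: x right, y down, z forward; pixel columns grow to the right and rows downward; lengths in mm; the calibration is good to about 2 mm. A picture is of the moment at which its call begins: read the wrist's pose just before it.
- r.hand_in(): hands the job in, once; it reports no verdict.
The state is a dict: "time": time; "joint_pos": joint angles; "qd": joint speeds; "joint_efforts": joint torques, N m; "tool_pos": TCP position; "tcp_rot": TCP orientation; "ft_force": force on the tool from outside, world axes, zero at the start; "wrist_torque": the same for the moment, N m; "finger_gap": finger opening in mm.
Only numpy, scipy, OpenCV 4.12 (cv2) and the standard library are available. Lean on these libraries where they do the work, as an engineer would, in place of code of your own. Each camera call takes 0.05 s, during which the arm holds its last target. There are 200 camera calls.

TASK

Two identical screw presses stand on the sushi counter; one has a closed wooden pressing mould under it. Turn that press's crank clockwise (seen from above) until its round foot meets the mould's lid, then snug it up with about a quarter turn more, without forcing, and let go. Leave the mould where it stands and do not turn the empty press.

Things in the scene. Friction and masses are not known exactly. Their poses are not given: they have to be found in the camera images.
- foot: Round steel foot, 50 mm wide, of the press that holds the mould; origin: centre of its underside, on the vertical screw axis, 4 to 9 mm above the lid at the start. Each clockwise turn (from above) lowers screw, crank and foot 20 mm. The foot is sprung: once on the lid it yields 12 N per mm, so a quarter turn past contact presses with 60 N; snug is 25 to 100 N. Friction holds the screw up to 90 N when let go.
- handle_mid (a point): Middle of the upright wooden grip on that press's crank: 22 mm diameter, 46 mm tall (23 mm above and below this point), about 225 mm over the counter. It stands 60 mm from the screw axis and spins freely on its pin, so a gripper can keep its yaw while carrying it round. No other part of the press is as high. Sideways force to turn the crank: 5 N running free, 8 N at 60 N of squeeze, 10 N at 100 N.
- mould: Closed pressing mould of light wood, 80 x 150 x 50 mm, with a darker lid whose flat top is 62 mm above the mould's underside; two 8 mm high battens cross the lid 55 mm either side of the middle, clear of the foot. Origin: centre of the underside, which rests on the press's 20 mm base plate; z up, y along its length. Loose, about 0.55 kg.
- spare_handle_mid (a point): The same point on the grip of the empty, identical press, which is to be left alone. Both presses: aluminium base 160 x 250 x 20 mm fixed to the counter, a steel column 105 mm either side of the screw, crossbar top 165 mm over the counter, flat steel crank arm 18 mm wide and 10 mm thick with its top just below the grip.
There are look-alikes about, which are no part of the job. What is shaped like the mould but pink, turquoise or yellow is not meant.

How it is judged (in metres and radians):
At the end, for the whole second after the job is handed in: The foot presses on the mould's lid with 20 to 110 N and stays so by itself; the mould is level (within 0.1 rad), at rest, within 15 mm of where it stood (contact force between foot and mould between 20 and 110 N and distance of mould from where it was at the start of the episode below 0.015 m and angle between mould's own z axis and vertical below 0.1 rad and linear speed of mould below 0.02 m/s and linear speed of foot below 0.01 m/s); the robot touches nothing.
It fails at once if the press is forced: more than 120 N on the mould (nearly half a turn past contact) (contact force between foot and mould above 120 N).
It fails at once if the mould is shifted by more than 25 mm (distance of mould from where it was at the start of the episode above 0.025 m).
It fails at once if the empty press is turned: its grip moves by more than 20 mm (distance of spare_handle_mid from where it was at the start of the episode above 0.02 m).
It also fails if it takes over 40 s, if anything falls off the work surface, if the arm or the gripper's body presses on something with over 40 N, if the wrist force passes 120 N, or if a joint passes its speed limit or range.

## Working session

There is one attempt and no reset: what is moved stays moved. The work goes in short steps, Python scripts to look and compute and a tool call to move; the robot and the scene stay as the last step left them, time stands still between calls to the robot, and variables do not carry over. Pictures are saved under pics/ and viewed, on a budget of 10 in all, crops included, one or two more only if the job needs it, and the job is handed in when it is done.

Besides the shell and the picture viewer there is one more tool, called after "Emit:" as a command line: name --argument value ..., lists and objects as JSON in quotes. move_arm: Moves the arm, as the interface text tells. Scaled input: -1 to 1 covers 300 mm each way for a shift and pi/2 rad each way for a turn. Its arguments: {"type":"object","properties":{"linear":{"type":"array","items":{"type":"array","items":{"type":"number","minimum":-1,"maximum":1}}},"twist":{"type":"array","items":{"type":"array","items":{"type":"number","minimum":-1,"maximum":1}}},"hand":{"type":"array","items":{"type":"number"}},"force":{"type":"number"}},"required":["linear","twist","hand"]}

```bash
mkdir -p pics; cat > h.py <<'E'
import numpy as np, cv2
from bench import r
def snap(n):
    s=r.sense(); d=r.snapshot(n); np.savez(f'pics/{n}.npz',**d); return s,d
def cloud(d):
    K=d['intrinsics'];z=d['range_z'];v,u=np.indices(z.shape)
    c=np.stack([(u-K[0,2])/K[0,0]*z,(v-K[1,2])/K[1,1]*z,z],-1)
    w=(c-d['t'])@d['R']; w[z==0]=np.nan
    return w
E
python3 - <<'E'
from h import *
s,a=snap('scene'); _,b=snap('side')
print(s)
im=np.vstack([a['frame'],b['frame']])[...,::-1]
cv2.imwrite('pics/scene.png',cv2.resize(a['frame'][...,::-1],(800,600)))
cv2.imwrite('pics/side.png',cv2.resize(b['frame'][...,::-1],(800,600)))
for n,d in(('scene',a),('side',b)):
    w=cloud(d); m=((w[...,2]>195)&(w[...,2]<260)&(np.hypot(w[...,0],w[...,1])>300)).astype('uint8')
    k,l,st,c=cv2.connectedComponentsWithStats(m)
    for i in range(1,k):
        if st[i,4]>15:
            p=w[l==i]; print(n,st[i],c[i].round(),np.median(p,0).round(),p.min(0).round(),p.max(0).round())
E
```

```text
{'time': 0.0, 'joint_pos': array([-7.73733572e+01,  7.51600867e+00,  8.53298096e+01,  3.50247526e-04,
        8.72601098e+01, -4.89432645e+00]), 'qd': array([-0.02038026, -0.03608341,  0.0900474 , -0.0524299 ,  0.02552629,
       -0.00835741]), 'joint_efforts': array([ 1.19201059e-04, -5.69387698e+01, -5.00551915e+01, -1.84268420e-04,
        1.46022663e-02,  5.20218885e-05]), 'tool_pos': array([ 180.52408894, -571.62683842,  230.22994586]), 'tcp_rot': array([-89.99061385,   0.105512  , -72.47903913]), 'ft_force': array([ 0.15392038,  0.66084685, -0.13845704]), 'wrist_torque': array([ 0.02312703,  0.02341948, -0.00388562]), 'finger_gap': 85.24360366632821}
scene [ 19   2  20  13 140] [27.  8.] [-1343. -1933.   223.] [-1454. -1951.   196.] [-1264. -1918.   259.]
scene [  0   6  17  35 290] [ 6. 20.] [-1090. -1924.   226.] [-1229. -1952.   195.] [ -617. -1558.   260.]
scene [  71   13  145   14 1383] [144.  20.] [-1049.  -874.   225.] [-1077. -1391.   195.] [-1008.  -403.   260.]
scene [ 261   17  251   17 2677] [388.  25.] [-1050.   653.   224.] [-1073.  -109.   195.] [-1009.  1331.  
[... 1013 characters left out ...]
.  260.]
side [ 230   47  140   26 2057] [301.  62.] [ 471. -876.  229.] [  162. -1076.   195.] [ 802. -858.  260.]
side [391  55  19  19 248] [400.  66.] [  36. -877.  229.] [   1. -943.  196.] [  75. -860.  260.]
side [375  68   5   5  16] [377.  70.] [ 135. -879.  203.] [ 121. -890.  196.] [ 140. -874.  217.]
side [368  76   7   4  24] [371.  77.] [ 198. -612.  253.] [ 187. -620.  245.] [ 210. -604.  260.]
side [379  83   6   5  23] [381.  85.] [ 171. -521.  253.] [ 161. -529.  244.] [ 181. -515.  259.]
side [278 111  28  19 196] [296. 122.] [ 457. -236.  206.] [ 440. -253.  195.] [ 523. -217.  248.]
side [247 206  37  27 470] [270. 220.] [490. 268. 202.] [470. 230. 195.] [549. 279. 249.]
```

View pics/scene.png

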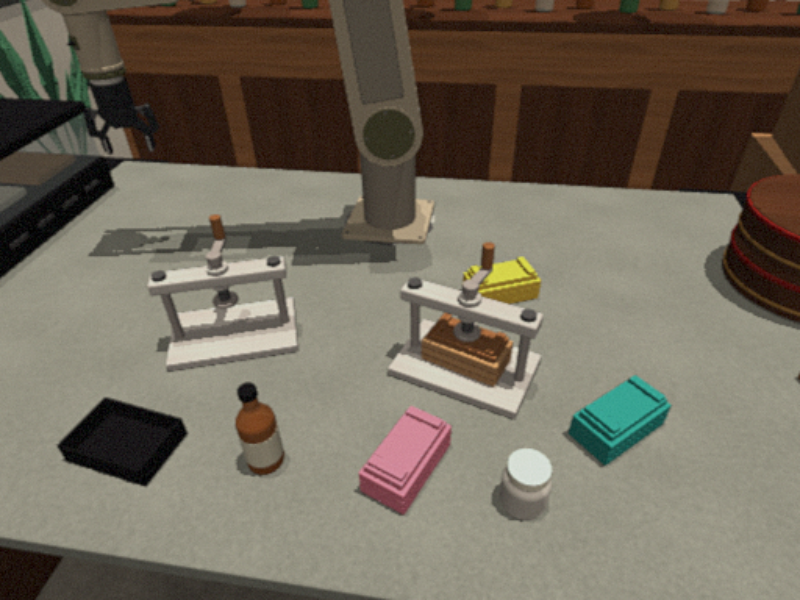

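View pics/side.png

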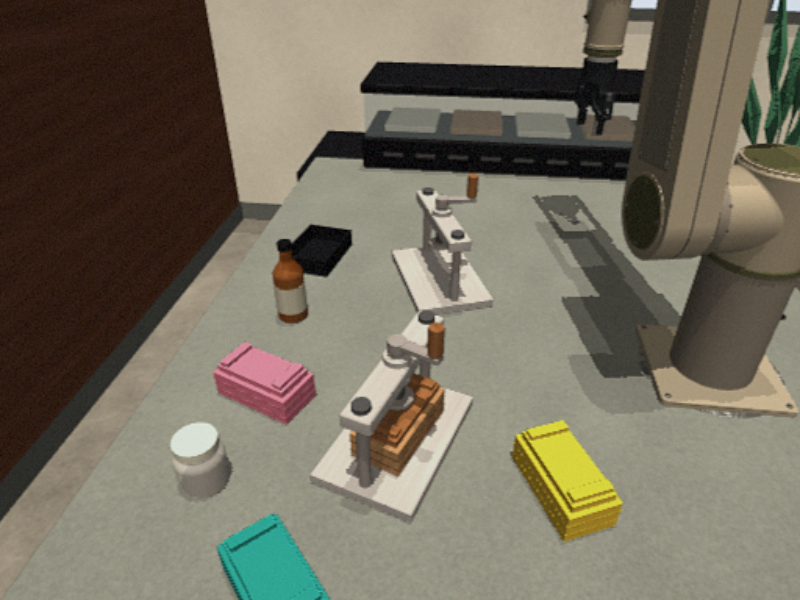

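The scene view shows two presses. The left one at (225,300), grip (217,228), has nothing under it. The right one at (470,330), grip (488,257), has a natural-wood mould under its foot. The pink (405,458), turquoise (620,420) and yellow (505,280) blocks are look-alikes outside both presses. So the right press is the one meant. I'll measure it and confirm in a crop.

```bash
cat > m.py <<'E'
from h import *
ax=[]
for n in('scene','side'):
    d=dict(np.load(f'pics/{n}.npz')); w=cloud(d); f=d['frame']; hsv=cv2.cvtColor(f,cv2.COLOR_RGB2HSV)
    reg=(abs(w[...,0]-520)<140)&(abs(w[...,1]-260)<170)
    g=reg&(w[...,2]>203)&(w[...,2]<256)&(hsv[...,1]>110)
    p=w[g]; print(n,'grip',len(p),p.min(0).round(1),p.max(0).round(1),np.median(p,0).round(1))
    C=-d['R'].T@d['t']; 
    # grip axis: silhouette centre ray, visible surface mean + ~ pi/4*r inward horizontally
    h=(p.mean(0)-C)[:2]; h/=np.linalg.norm(h); q=p.mean(0)[:2]+h*11*np.pi/4; print(' axis xy est',q.round(1))
    b=reg&(abs(w[...,2]-163)<7); pb=w[b]
    r0=cv2.minAreaRect(pb[:,:2].astype('float32')); print(' bar',len(pb),np.median(pb[:,2]),r0)
    k=reg&(f.max(-1)<60)&(w[...,2]>150); l,L,st,c=cv2.connectedComponentsWithStats(k.astype('uint8'))
    for i in range(1,l):
        if st[i,4]>8: print(' cap',c[i].round(),w[L==i].mean(0).round(1),st[i,4])
    t=reg&(w[...,2]>70)&(w[...,2]<100)&(hsv[...,1]>90); print(' lid',w[t].mean(0).round(1),cv2.minAreaRect(w[t][:,:2].astype('float32')))
    hb=reg&(w[...,2]>172)&(w[...,2]<205); print(' hub/arm',cv2.minAreaRect(w[hb][:,:2].astype('float32')),np.percentile(w[hb][:,2],[5,50,95]))
d=np.load('pics/scene.npz')['frame'][130:270,235:365,::-1]
e=np.load('pics/side.npz')['frame'][190:335,190:310,::-1]
cv2.imwrite('pics/crop.png',np.hstack([cv2.resize(d,(400,430)),cv2.resize(e,(356,430))]))
E
python3 m.py
```

```text
scene grip 109 [475.2 259.1 204.8] [492.3 278.4 249. ] [488.1 267.9 231.2]
 axis xy est [478.6 268.2]
 bar 938 165.09402989626625 ((536.1891479492188, 244.562255859375), (248.97727966308594, 48.37904739379883), 71.99559020996094)
 cap [265. 183.] [513.3 143.4 169.8] 9
 cap [337. 204.] [576.  341.2 169.2] 12
 lid [546.3 249.9  81.9] ((535.6255493164062, 245.22787475585938), (146.7955780029297, 78.29662322998047), 69.46770477294922)
 hub/arm ((514.6104736328125, 249.43063354492188), (234.37477111816406, 82.54771423339844), 76.48710632324219) [172.91404472 186.69580602 202.06358189]
side grip 207 [470.8 259.8 203.4] [489.6 279.3 248.7] [480.3 275.  231.2]
 axis xy est [480.7 265.1]
 bar 1138 164.93671810702944 ((535.9396362304688, 244.85125732421875), (247.86656188964844, 45.26183319091797), 72.49678039550781)
 cap [273. 205.] [502.3 152.4 170.5] 17
 cap [231. 263.] [564.6 352.8 170.7] 21
 lid [519.  261.5  81.4] ((528.2809448242188, 265.1998596191406), (189.2024688720703, 73.69939422607422), 56.43330764770508)
 hub/arm ((511.95672607421875, 249.32119750976562), (237.35928344726562, 87.74516296386719), 75.45989227294922) [172.55998678 191.61461605 201.36308379]
```

View pics/crop.png

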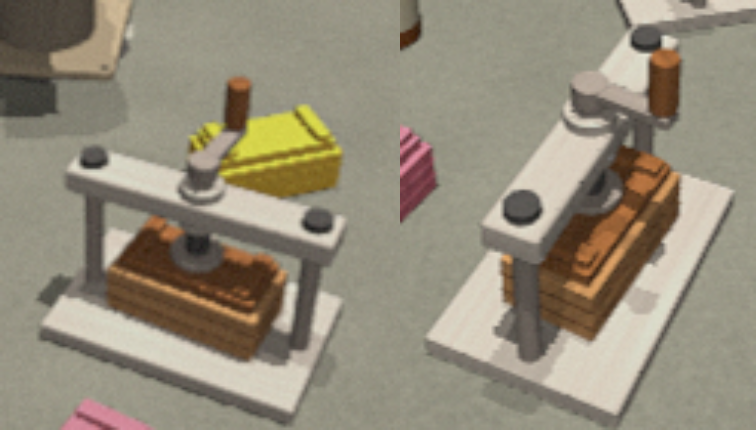

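The crop confirms it: the natural-wood mould with the darker lid sits under this press, with the foot above the lid at (197,250) in the left half. The screw axis is at about (536,245), found from both the crossbar and the lid. The grip is at about (480,266). Their spacing is 60 mm, as it must be. Now I'll raise the tool and go over.

Emit:
move_arm --linear '[[0,-0.2,0],[0,-0.37,0],[-0.92,-0.37,0.99],[-0.92,-0.37,0.99],[-0.92,-0.37,0.99],[-0.92,-0.37,0.99],[-0.92,-0.37,0.99],[-0.92,-0.37,0.99],[-0.92,-0.37,0.99],[-0.92,-0.37,0.99],[-0.92,-0.37,0.99],[-0.92,-0.37,0.99]]' --twist '[[0,-0.9,0],[0,-0.9,0],[0,-0.9,0],[0,-0.9,0],[0,-0.9,0],[0,-0.9,0],[0,-0.9,0],[0,-0.9,0],[0,-0.9,0],[0,-0.9,0],[0,-0.9,0],[0,-0.9,0]]' --hand '[1,1,1,1,1,1,1,1,1,1,1,1]' --force 60

```text
time: 1.1
tool_pos: [381.5, -216.5, 342.0]
tcp_rot: [-89.9, -0.0, 9.0]
ft_force: [0.3, -0.4, 0.5]
finger_gap: 85.4
```

```bash
cat >> h.py <<'E'
from scipy.spatial.transform import Rotation as Ro
def to(p,yaw=None):
    s=r.sense(); R=Ro.from_euler('xyz',s['tcp_rot'],degrees=True); 
    T=Ro.from_euler('xyz',[-90,0,s['tcp_rot'][2] if yaw is None else yaw],degrees=True)
    print('t',s['time'].round(2) if hasattr(s['time'],'round') else s['time'],s['tool_pos'].round(1),s['tcp_rot'].round(1),'F',s['ft_force'].round(1),'gap',round(s['finger_gap'],1))
    for q in np.atleast_2d(p): print((R.inv().apply(q-s['tool_pos'])/300).round(3),((R.inv()*T).as_rotvec()/(np.pi/2)).round(3))
E
python3 -c "
from h import *
to([480,266.5,330],18)"
```

```text
t 1.1 [ 381.5 -216.5  342. ] [-89.9  -0.    9. ] F [ 0.3 -0.4  0.5] gap 85.4
[0.576 0.043 1.538] [-0.001 -0.1    0.   ]
```

Emit:
move_arm --linear '[[0.37,0,1],[0.37,0,1],[0.37,0,1],[0.37,0,1],[0.37,0,1],[0.37,0,1],[0.37,0,1],[0.37,0,1],[0.37,0,1]]' --twist '[[0,-0.1,0],[0,-0.1,0],[0,-0.1,0],[0,-0.1,0],[0,-0.1,0],[0,-0.1,0],[0,-0.1,0],[0,-0.1,0],[0,-0.1,0]]' --hand '[1,1,1,1,1,1,1,1,1]'

```text
time: 1.85
tool_pos: [444.0, 102.3, 341.9]
tcp_rot: [-89.8, -0.0, 18.3]
ft_force: [0.5, -0.5, 0.6]
finger_gap: 85.6
```

```bash
python3 -c "
from h import *
to([480,266.5,330],18)"
```

```text
t 1.85 [444.  102.3 341.9] [-89.8  -0.   18.3] F [ 0.5 -0.5  0.6] gap 85.6
[0.286 0.042 0.482] [-0.003  0.004  0.   ]
```

Emit:
move_arm --linear '[[0.286,0.1,0.482],[0.286,0.1,0.482],[0.286,0.1,0.482],[0.286,0.1,0.482],[0.286,0.1,0.482],[0.286,0.1,0.482],[0.286,0.1,0.482]]' --twist '[[0,0,0],[0,0,0],[0,0,0],[0,0,0],[0,0,0],[0,0,0],[0,0,0]]' --hand '[1,1,1,1,1,1,1]'

```text
time: 2.43
tool_pos: [479.7, 266.3, 311.8]
tcp_rot: [-89.8, 0.1, 18.4]
ft_force: [-0.6, 0.4, -1.5]
finger_gap: 85.6
```

```bash
cat > foot.py <<'E'
from h import *
def foot(show=False):
    out=[]
    for n in('scene','side'):
        zs=[]
        for _ in range(3):
            d=r.snapshot(n); w=cloud(d); hsv=cv2.cvtColor(d['frame'],cv2.COLOR_RGB2HSV)
            rr=np.hypot(w[...,0]-536,w[...,1]-245)
            m=(rr<27)&(w[...,2]>74)&(w[...,2]<112)&(hsv[...,1]<70)
            zs.append(w[m][:,2])
        z=np.concatenate(zs); out+=[n,len(z)//3,np.percentile(z,[5,25,50,75,95]).round(1)]
    return out
if __name__=='__main__': print(*foot())
E
python3 - <<'E'
from h import *
from foot import foot
to([480,266.5,212],18); print(*foot())
s=r.sense(); d=r.snapshot('wrist'); K=d['intrinsics']; z=d['range_z']; v,u=np.indices(z.shape)
c=np.stack([(u-K[0,2])/K[0,0]*z,(v-K[1,2])/K[1,1]*z,z],-1)
H=d['hand_eye']; R=Ro.from_euler('xyz',s['tcp_rot'],degrees=True).as_matrix()
w=(c@H[:3,:3].T+H[:3,3])@R.T+s['tool_pos']; np.savez('pics/w.npz',w=w,**d)
hsv=cv2.cvtColor(d['frame'],cv2.COLOR_RGB2HSV)
m=(z>0)&(abs(w[...,2]-248)<5)&(abs(w[...,0]-480)<40)&(abs(w[...,1]-266)<40)
print('top',m.sum(),w[m].mean(0) if m.any() else '',cv2.minEnclosingCircle(w[m][:,:2].astype('float32')) if m.any() else '')
b=(z>0)&(abs(w[...,2]-165)<5); print(b.sum(), cv2.minAreaRect(w[b][:,:2].astype('float32')) if b.any() else '')
S=d['frame'][...,::-1]; cv2.imwrite('pics/w1.png',S)
E
```

```text
t 2.4333 [479.7 266.3 311.8] [-89.8   0.1  18.4] F [-0.6  0.4 -1.5] gap 85.6
[ 0.002  0.333 -0.001] [-0.002  0.004 -0.001]
scene 145 [ 94.   98.1  99.2 100.5 108.3] side 145 [ 92.7  97.1  98.5  99.7 106. ]
top 814 [477.99387565 267.59931004 245.93715678] ((478.1173095703125, 267.1256408691406), 10.751946449279785)
9754 ((532.80322265625, 242.5101318359375), (248.96031188964844, 45.55852127075195), 72.37482452392578)
```

View pics/w1.png

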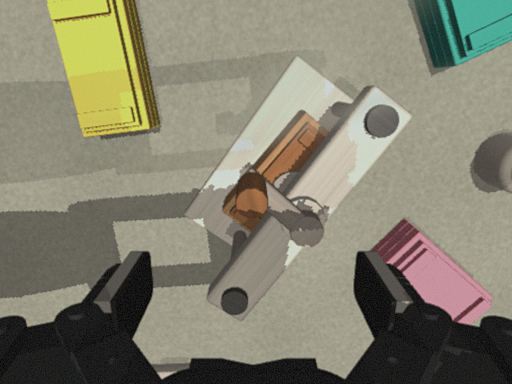

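The wrist view shows the wooden grip at (250,197) between the open fingers, which are clear of it. It measures grip (478,267) and axis (533,242.5), 60 mm apart and within about 3 mm of the fixed cameras. I'll descend and close.

Emit:
move_arm --linear '[[-0.004,0.1,0.004],[-0.004,0.2,0.004],[-0.004,0.3,0.004],[-0.004,0.333,0.004],[-0.004,0.333,0.004],[-0.004,0.333,0.004],[-0.004,0.333,0.004],[-0.004,0.333,0.004],[-0.004,0.333,0.004],[-0.004,0.333,0.004],[-0.004,0.333,0.004],[-0.004,0.333,0.004]]' --twist '[[0,0,0],[0,0,0],[0,0,0],[0,0,0],[0,0,0],[0,0,0],[0,0,0],[0,0,0],[0,0,0],[0,0,0],[0,0,0],[0,0,0]]' --hand '[1,1,1,1,1,-0.4,-1,-1,-1,-1,-1,-1]' --force 50

```text
time: 3.78
tool_pos: [479.1, 267.2, 214.7]
tcp_rot: [-89.7, -0.2, 18.2]
ft_force: [-2.7, -0.3, 6.2]
finger_gap: 20.6
```

```bash
cat > arc.py <<'E'
# python3 arc.py deg_total step  : rows round the axis clockwise from the pose now
import sys; from h import *
A=np.array([533,242.5]); s=r.sense(); p=s['tool_pos']; v=p[:2]-A
print('radius',np.hypot(*v).round(1),'az',np.degrees(np.arctan2(v[1],v[0])).round(1))
tot,st=map(float,sys.argv[1:3]); az=np.arctan2(v[1],v[0]); z0=212-20*((158.5-np.degrees(az))%360)/360 if len(sys.argv)<4 else float(sys.argv[3])
P=[]
for a in np.arange(st,tot+.1,st):
    t=az-np.radians(a); P.append([*(A+60*np.array([np.cos(t),np.sin(t)])),z0-20*a/360])
to(P,18)
E
python3 arc.py 60 6; python3 foot.py
```

```text
radius 59.3 az 155.4
t 3.7833 [479.1 267.2 214.7] [-89.7  -0.2  18.2] F [-2.7 -0.3  6.2] gap 20.6
[0.013 0.011 0.016] [-0.003  0.003  0.002]
[0.03  0.012 0.029] [-0.003  0.003  0.002]
[0.048 0.013 0.04 ] [-0.003  0.003  0.002]
[0.066 0.014 0.049] [-0.003  0.003  0.002]
[0.086 0.016 0.057] [-0.003  0.003  0.002]
[0.106 0.017 0.062] [-0.003  0.003  0.002]
[0.127 0.018 0.065] [-0.003  0.003  0.002]
[0.148 0.019 0.065] [-0.003  0.003  0.002]
[0.169 0.02  0.064] [-0.003  0.003  0.002]
[0.189 0.021 0.06 ] [-0.003  0.003  0.002]
scene 145 [ 93.9  97.8  99.1 100.5 108.4] side 144 [ 93.1  97.5  98.6  99.7 106.7]
```

```bash
sed -i 's/A=np.array.*; s=r/A=np.array([534.2,243.5]); s=r/' arc.py; python3 arc.py 60 5 214.5
```

```text
radius 60.0 az 156.7
t 4.0833 [479.  267.2 214.7] [-89.7  -0.2  18.2] F [-3.1 -0.8  6.6] gap 20.9
[0.012 0.002 0.012] [-0.003  0.003  0.002]
[0.025 0.003 0.024] [-0.003  0.003  0.002]
[0.04  0.004 0.034] [-0.003  0.003  0.002]
[0.054 0.005 0.043] [-0.003  0.003  0.002]
[0.07  0.006 0.051] [-0.003  0.003  0.002]
[0.086 0.007 0.057] [-0.003  0.003  0.002]
[0.103 0.008 0.062] [-0.003  0.003  0.002]
[0.12  0.009 0.065] [-0.003  0.003  0.002]
[0.138 0.01  0.067] [-0.003  0.003  0.002]
[0.155 0.011 0.067] [-0.003  0.003  0.002]
[0.173 0.011 0.066] [-0.003  0.003  0.002]
[0.19  0.012 0.063] [-0.003  0.003  0.002]
```

Emit:
move_arm --linear '[[0.012,0.002,0.012],[0.025,0.003,0.024],[0.04,0.004,0.034],[0.054,0.005,0.043],[0.07,0.006,0.051],[0.086,0.007,0.057],[0.103,0.008,0.062],[0.12,0.009,0.065],[0.138,0.01,0.067],[0.155,0.011,0.067],[0.173,0.011,0.066],[0.19,0.012,0.063]]' --twist '[[0,0,0],[0,0,0],[0,0,0],[0,0,0],[0,0,0],[0,0,0],[0,0,0],[0,0,0],[0,0,0],[0,0,0],[0,0,0],[0,0,0]]' --hand '[-1,-1,-1,-1,-1,-1,-1,-1,-1,-1,-1,-1]'

```text
time: 5.08
tool_pos: [527.5, 302.6, 211.4]
tcp_rot: [-89.8, -0.1, 18.2]
ft_force: [-3.6, -6.3, 4.2]
finger_gap: 20.6
```

```bash
python3 foot.py; python3 arc.py 60 5 211.2
```

```text
scene 157 [ 90.3  94.5  96.   97.5 108.2] side 153 [ 89.9  94.   95.4  96.6 106. ]
radius 59.4 az 95.9
t 5.3833 [528.1 302.6 211.4] [-89.8  -0.2  18.2] F [ 2.4 -5.2  0.4] gap 20.7
[ 0.017  0.002 -0.002] [-0.002  0.002  0.002]
[ 0.034  0.003 -0.008] [-0.002  0.002  0.002]
[ 0.05   0.004 -0.016] [-0.002  0.002  0.002]
[ 0.065  0.005 -0.024] [-0.002  0.002  0.002]
[ 0.079  0.005 -0.034] [-0.002  0.002  0.002]
[ 0.092  0.006 -0.045] [-0.002  0.002  0.002]
[ 0.105  0.007 -0.058] [-0.002  0.002  0.002]
[ 0.116  0.008 -0.071] [-0.002  0.002  0.002]
[ 0.126  0.009 -0.085] [-0.002  0.002  0.002]
[ 0.135  0.01  -0.1  ] [-0.002  0.002  0.002]
[ 0.142  0.011 -0.116] [-0.002  0.002  0.002]
[ 0.148  0.012 -0.133] [-0.002  0.002  0.002]
```

Emit:
move_arm --linear '[[0.017,0.002,-0.002],[0.034,0.003,-0.008],[0.05,0.004,-0.016],[0.065,0.005,-0.024],[0.079,0.005,-0.034],[0.092,0.006,-0.045],[0.105,0.007,-0.058],[0.116,0.008,-0.071],[0.116,0.008,-0.071]]' --twist '[[0,0,0],[0,0,0],[0,0,0],[0,0,0],[0,0,0],[0,0,0],[0,0,0],[0,0,0],[0,0,0]]' --hand '[-1,-1,-1,-1,-1,-1,-1,-1,-1]'

```text
time: 6.13
tool_pos: [567.7, 292.5, 209.1]
tcp_rot: [-89.8, -0.1, 18.2]
ft_force: [-4.6, -7.3, 6.1]
finger_gap: 20.6
```

```bash
python3 foot.py; python3 arc.py 60 5 209
```

```text
scene 160 [ 87.9  92.5  93.7  95.4 108.8] side 158 [ 88.3  92.   93.3  94.5 106.3]
radius 59.3 az 55.7
t 6.4333 [567.7 292.5 209.1] [-89.9  -0.1  18.2] F [-5.2 -6.8  4.3] gap 20.6
[ 0.012  0.001 -0.013] [-0.002  0.002  0.001]
[ 0.021  0.002 -0.028] [-0.002  0.002  0.001]
[ 0.028  0.003 -0.044] [-0.002  0.002  0.001]
[ 0.034  0.004 -0.06 ] [-0.002  0.002  0.001]
[ 0.038  0.005 -0.077] [-0.002  0.002  0.001]
[ 0.041  0.006 -0.094] [-0.002  0.002  0.001]
[ 0.043  0.007 -0.112] [-0.002  0.002  0.001]
[ 0.043  0.008 -0.129] [-0.002  0.002  0.001]
[ 0.041  0.009 -0.147] [-0.002  0.002  0.001]
[ 0.038  0.009 -0.164] [-0.002  0.002  0.001]
[ 0.034  0.01  -0.181] [-0.002  0.002  0.001]
[ 0.028  0.011 -0.197] [-0.002  0.002  0.001]
```

Emit:
move_arm --linear '[[0.012,0.001,-0.013],[0.02,0.002,-0.029],[0.026,0.003,-0.045],[0.032,0.004,-0.062],[0.036,0.005,-0.079],[0.039,0.006,-0.096],[0.039,0.006,-0.096]]' --twist '[[0,0,0],[0,0,0],[0,0,0],[0,0,0],[0,0,0],[0,0,0],[0,0,0]]' --hand '[-1,-1,-1,-1,-1,-1,-1]'

```text
time: 7.02
tool_pos: [587.7, 269.3, 207.6]
tcp_rot: [-89.8, -0.1, 18.2]
ft_force: [-4.5, -0.0, 2.9]
finger_gap: 20.5
```

```bash
sed -i 's/A=np.array.*; s=r/A=np.array([533.8,243.0]); s=r/' arc.py; python3 foot.py; python3 arc.py 60 5 207.3
```

```text
scene 155 [ 86.9  90.9  92.3  94.3 107.8] side 164 [ 86.6  90.3  91.5  92.9 105.6]
radius 59.9 az 26.0
t 7.3167 [587.7 269.3 207.5] [-89.8  -0.1  18.2] F [-3.4  0.3  4.6] gap 20.2
[ 0.002  0.002 -0.017] [-0.002  0.002  0.002]
[ 0.002  0.003 -0.035] [-0.002  0.002  0.002]
[ 0.     0.003 -0.052] [-0.002  0.002  0.002]
[-0.003  0.004 -0.069] [-0.002  0.002  0.002]
[-0.007  0.005 -0.086] [-0.002  0.002  0.002]
[-0.013  0.006 -0.103] [-0.002  0.002  0.002]
[-0.02   0.007 -0.119] [-0.002  0.002  0.002]
[-0.029  0.008 -0.134] [-0.002  0.002  0.002]
[-0.039  0.009 -0.148] [-0.002  0.002  0.002]
[-0.05   0.009 -0.161] [-0.002  0.002  0.002]
[-0.062  0.01  -0.174] [-0.002  0.002  0.002]
[-0.076  0.011 -0.185] [-0.002  0.002  0.002]
```

Emit:
move_arm --linear '[[0.002,0.002,-0.017],[0.002,0.003,-0.035],[0,0.003,-0.052],[-0.003,0.004,-0.069],[-0.007,0.005,-0.086],[-0.013,0.006,-0.103],[-0.013,0.006,-0.103]]' --twist '[[0,0,0],[0,0,0],[0,0,0],[0,0,0],[0,0,0],[0,0,0],[0,0,0]]' --hand '[-1,-1,-1,-1,-1,-1,-1]'

```text
time: 7.9
tool_pos: [593.8, 238.9, 205.9]
tcp_rot: [-89.8, -0.2, 18.2]
ft_force: [-3.6, 1.9, 4.4]
finger_gap: 20.6
```

```bash
python3 foot.py; python3 arc.py 60 5 205.6
```

```text
scene 162 [ 84.7  89.3  90.8  93.  107.4] side 168 [ 85.4  89.1  90.2  91.8 105.8]
radius 60.1 az -3.9
t 8.2 [593.8 238.9 205.9] [-89.9  -0.2  18.2] F [-3.1  0.8  5.4] gap 20.8
[-0.008  0.002 -0.016] [-0.002  0.002  0.002]
[-0.016  0.003 -0.031] [-0.002  0.002  0.002]
[-0.026  0.004 -0.045] [-0.002  0.002  0.002]
[-0.037  0.004 -0.059] [-0.002  0.002  0.002]
[-0.05   0.005 -0.071] [-0.002  0.002  0.002]
[-0.063  0.006 -0.082] [-0.002  0.002  0.002]
[-0.077  0.007 -0.092] [-0.002  0.002  0.002]
[-0.092  0.008 -0.101] [-0.002  0.002  0.002]
[-0.108  0.009 -0.109] [-0.002  0.002  0.002]
[-0.124  0.01  -0.115] [-0.002  0.002  0.002]
[-0.141  0.01  -0.119] [-0.002  0.002  0.002]
[-0.158  0.011 -0.123] [-0.002  0.002  0.002]
```

Emit:
move_arm --linear '[[-0.008,0.002,-0.016],[-0.016,0.003,-0.031],[-0.026,0.004,-0.045],[-0.037,0.004,-0.059],[-0.05,0.005,-0.071],[-0.063,0.006,-0.082],[-0.063,0.006,-0.082]]' --twist '[[0,0,0],[0,0,0],[0,0,0],[0,0,0],[0,0,0],[0,0,0],[0,0,0]]' --hand '[-1,-1,-1,-1,-1,-1,-1]'

```text
time: 8.78
tool_pos: [584.1, 209.9, 204.4]
tcp_rot: [-89.8, -0.3, 18.2]
ft_force: [0.9, 2.6, 2.8]
finger_gap: 20.7
```

```bash
python3 foot.py; python3 arc.py 60 5 204
```

```text
scene 161 [ 85.3  89.4  90.7  93.  107.3] side 169 [ 85.5  89.   90.3  91.8 105.9]
radius 60.2 az -33.4
t 9.0833 [584.1 209.9 204.3] [-89.9  -0.2  18.2] F [2.5 2.1 5.6] gap 20.8
[-0.015  0.002 -0.01 ] [-0.002  0.003  0.003]
[-0.03   0.003 -0.019] [-0.002  0.003  0.003]
[-0.045  0.003 -0.026] [-0.002  0.003  0.003]
[-0.062  0.004 -0.032] [-0.002  0.003  0.003]
[-0.078  0.005 -0.037] [-0.002  0.003  0.003]
[-0.095  0.006 -0.041] [-0.002  0.003  0.003]
[-0.113  0.007 -0.042] [-0.002  0.003  0.003]
[-0.13   0.008 -0.043] [-0.002  0.003  0.003]
[-0.148  0.009 -0.041] [-0.002  0.003  0.003]
[-0.165  0.009 -0.039] [-0.002  0.003  0.003]
[-0.182  0.01  -0.034] [-0.002  0.003  0.003]
[-0.198  0.011 -0.029] [-0.002  0.003  0.003]
```

The foot stopped between the last two steps (90.7 and 90.3 mm in both cameras), so contact came at about 155 degrees of turn. It is now about 35 degrees past that. I'll turn 55 degrees more.

Emit:
move_arm --linear '[[-0.015,0.002,-0.01],[-0.03,0.003,-0.019],[-0.045,0.003,-0.026],[-0.062,0.004,-0.032],[-0.078,0.005,-0.037],[-0.095,0.006,-0.041],[-0.113,0.007,-0.042],[-0.13,0.008,-0.043],[-0.148,0.009,-0.041],[-0.165,0.009,-0.039],[-0.182,0.01,-0.034],[-0.182,0.01,-0.034]]' --twist '[[0,0,0],[0,0,0],[0,0,0],[0,0,0],[0,0,0],[0,0,0],[0,0,0],[0,0,0],[0,0,0],[0,0,0],[0,0,0],[0,0,0]]' --hand '[-1,-1,-1,-1,-1,-1,-1,-1,-1,-1,-1,-1]'

```text
time: 10.08
tool_pos: [536.0, 182.6, 201.3]
tcp_rot: [-89.9, -0.3, 18.2]
ft_force: [3.9, 0.6, 2.5]
finger_gap: 21.1
```

```bash
python3 foot.py; python3 arc.py 5 5 201
```

```text
scene 161 [ 84.3  89.3  90.6  93.  107.8] side 168 [ 85.4  89.1  90.2  91.5 105.8]
radius 60.4 az -88.0
t 10.3833 [536.  182.7 201.3] [-89.9  -0.3  18.2] F [ 4.  -1.5  4.4] gap 20.8
[-0.016  0.002  0.007] [-0.001  0.002  0.003]
```

The foot is still steady and about 90 degrees past contact. I'll let go and lift clear.

Emit:
move_arm --linear '[[0,0,0],[0,0,0],[0,0,0],[0,0,0],[0,0,0],[0,-0.1,0],[0,-0.2,0],[0,-0.3,0],[0,-0.4,0],[0,-0.45,0],[0,-0.45,0],[0,-0.45,0]]' --twist '[[0,0,0],[0,0,0],[0,0,0],[0,0,0],[0,0,0],[0,0,0],[0,0,0],[0,0,0],[0,0,0],[0,0,0],[0,0,0],[0,0,0]]' --hand '[0.6,0.6,0.6,0.6,0.6,0.6,0.6,0.6,0.6,0.6,0.6,0.6]'

```text
time: 11.38
tool_pos: [535.8, 182.5, 337.3]
tcp_rot: [-89.9, -0.4, 18.2]
ft_force: [-1.0, 0.5, -0.5]
finger_gap: 68.6
```

```bash
python3 foot.py; python3 - <<'E'
from h import *
for n in('scene','side'):
    o=dict(np.load(f'pics/{n}.npz')); s,d=snap(n+'2') if 0 else (r.sense(),r.snapshot(n))
    for k,x in(('before',o),('after',d)):
        w=cloud(x); hsv=cv2.cvtColor(x['frame'],cv2.COLOR_RGB2HSV)
        reg=(abs(w[...,0]-520)<140)&(abs(w[...,1]-245)<110)&(hsv[...,1]>110)
        g=w[reg&(w[...,2]>195)&(w[...,2]<252)]
        # mould front faces, light wood
        m=w[reg&(w[...,2]>30)&(w[...,2]<68)&(hsv[...,0]<20)]
        sp=w[(abs(w[...,0]-470)<60)&(abs(w[...,1]+236)<60)&(w[...,2]>205)&(w[...,2]<252)&(hsv[...,1]>110)]
        print(n,k,'grip',g.mean(0).round(1),'mould',m.mean(0).round(1),len(m),'spare',sp.mean(0).round(1))
    cv2.imwrite(f'pics/end_{n}.png',cv2.resize(d['frame'][...,::-1],(800,600)))
s=r.sense(); print(s['time'],s['tool_pos'].round(),s['finger_gap'],s['ft_force'].round(1))
E
```

```text
scene 162 [ 84.2  89.4  90.8  92.9 106.9] side 168 [ 85.3  89.1  90.3  91.6 105.7]
scene before grip [487.7 268.2 228.2] mould [568.1 242.8  49.4] 538 spare [ 456.  -240.   228.4]
scene after grip [544.2 184.1 218.2] mould [568.6 243.5  49.5] 529 spare [ 456.2 -240.1  230. ]
side before grip [480.1 273.7 229.8] mould [519.6 285.3  49.6] 563 spare [ 449.4 -237.8  228.8]
side after grip [536.9 189.3 219.1] mould [519.3 284.7  49.4] 560 spare [ 449.4 -238.3  228.6]
11.7833 [535. 182. 335.] 68.24175631950601 [-0.5  0.1  0.7]
```

View pics/end_side.png

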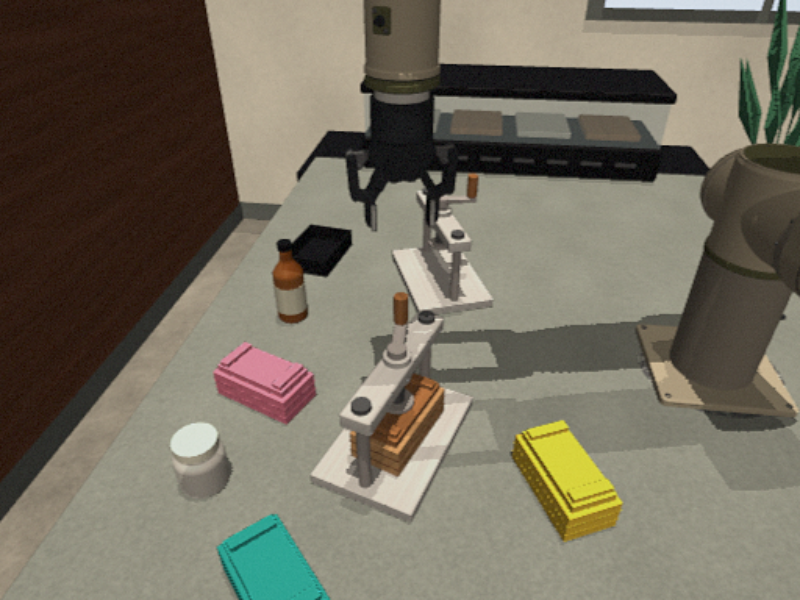

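The end view shows the grip turned round to (400,308), the foot on the mould at (400,400), and the gripper clear above. Mould and spare grip are within 1 mm of their starting places. I'll hand in.

```bash
python3 -c "
from h import *
print(r.hand_in(), r.sense()['time'])"
```

```text
the job is handed in; nothing more can be done
the job is handed in; nothing more can be done
```

I turned the crank of the press holding the natural-wood mould about 245° clockwise, let go, lifted clear and handed the job in at about 12 s. The squeeze is inferred from turn angle, not measured, at about 60 N.

- **Contact:** Both cameras showed the foot falling 8.4 mm and then staying still, which puts contact at about 155° of turn. The end is about 90° past that.
- **After release:** The foot stayed at the same height. The mould and the empty press's grip were within about 1 mm of their starting places; one noisier height reading of the empty grip differed by 1.6 mm. The tool was clear, with wrist force below 1 N.
- **Disagreements:** The wrist and fixed cameras differed by about 3 mm on the screw axis, so I used a position in between. The measured foot travel was about 5% less than the turn angle predicts, which leaves roughly ±5 N of doubt on the squeeze.

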